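Set the lazy Susan's brake and press the popped jar caps home

ROBOT

A 7-joint arm with a two-finger parallel gripper is mounted at the origin on the work surface. World frame = base frame: x ahead of the robot, y to its left, z up, the work surface at z = 0. Lengths are in m, angles in rad, forces in N, time in s.
With the tool pointing down it reaches from about 0.375 to 0.925 m from the base axis. Payload 3.1 kg.
Tool frame: the origin (TCP) lies between the finger pads; the fingertips stand 19 mm ahead of it and the grasp point (between the pads) is the TCP; z points along the fingers, y is the direction in which the jaws open and shut (so a half turn about z gives the same grasp; the last joint's range is limited). The gripper opens to 85 mm and grips with 20 to 120 N. Pads are 22 mm wide; open, the fingers measure 114 mm over their backs; the gripper's body (76 mm by 85 mm) begins 54 mm behind the grasp point. The pads swing forward as they close: fully open they stand 13 mm farther back than shut.
Start: joints at [-1.416, 0.383, 0.044, 1.598, -0.018, 1.161, -0.05], TCP at [0.163, 0.629, 0.25] pointing down, gripper open.
Joint ranges: [-2.61, 2.61], [-0.41, 2.15], [-1.48, 1.57], [0, 2.5], [-1.57, 4.71], [0.05, 1.97], [-2.85, 2.85]. Speed limits (rad/s): [2.79, 2.79, 3.14, 3.14, 3.14, 3.14, 3.14].

INTERFACE

Orientations are given as a unit quaternion [x, y, z, w].
In Python, from bench import move_ptp, movel, move_j, move_gripper, pause, inverse_kinematics, read_camera, camera_params, MotionError, sign_off, look_for, tip_of, read_time_s, read_qpos, read_joint_vel, read_effort, read_eef_pos, read_tcp_rot, read_ft_force, read_ft_torque, read_finger_gap gives the robot as it stands. Calls block until the motion is done:
- move_ptp(position, orientation): joint-space move of the TCP to a pose.
- movel(position, orientation=None, speed=0.15): straight line of the TCP; orientation=None keeps the orientation; speed is the mean speed in m/s.
- move_j(angles): joint-space move.
- move_gripper(opening, effort=None): finger opening in m; effort is the grip in N (None keeps the last); returns when the fingers have stopped.
- pause(seconds).
- inverse_kinematics(position, orientation): joint angles nearest the present ones, or None.
- read_camera(name): name is "scene" or "top" or "wrist"; returns the picture (384x512x3 uint8, red, green, blue); there is no depth.
- camera_params(name): a dict with "K" (3x3 intrinsics, pixels), "camera_from_world" (4x4, takes a point from world to camera coordinates). Camera axes: x right, y down, z forward; pixel columns grow to the right and rows downward; lengths in m; the calibration is good to about 2 mm. A picture is of the moment at which its call begins: read the wrist's pose just before it. camera_params takes no time and is no camera call; for the wrist camera it gives the pose at the moment of the call.
A pose or a line that the arm cannot do raises MotionError and nothing moves.
- sign_off(): hands the job in, once; it reports no verdict.
Trained networks look in the newest picture that a camera, given by its name, has taken for a name from the list of things; names that differ only in an ending like _2 or _b are one class to them, and where a whole thing is asked for, a point or a joint stands for the part that bears it (a point fixed in the world has none). Each returns a list of dicts, best first, with "confidence" (0 to 1); they miss things now and then, are a little off and sometimes report something else, mostly with a low value. They report only what shows in the picture. A call takes as long as a camera call. They do not tell look-alikes from the thing itself.
- look_for(camera, name): "at" ([column, row] in pixels, amid what is visible of it).
- tip_of(camera, name): "at" ([column, row] in pixels: a listed point, or the origin of a listed thing).
Readings, each from a call of its own:
- read_time_s(): time.
- read_qpos(): joint angles.
- read_joint_vel(): joint speeds.
- read_effort(): joint torques, N m.
- read_eef_pos(): TCP position.
- read_tcp_rot(): TCP orientation.
- read_ft_force(): force on the tool from outside, world axes, zero at the start.
- read_ft_torque(): the same for the moment, N m.
- read_finger_gap(): finger opening in m.
Only numpy, scipy, OpenCV 4.12 (cv2) and the standard library are available. Lean on these libraries where they do the work, as an engineer would, in place of code of your own. Each camera call takes 0.05 s, during which the arm holds its last target.

TASK

The caps of the three washed round jars on the lazy Susan have popped up: first press the grey brake key beside the tray all the way down, then push the three round caps fully home, one after another from the tallest round jar to the shortest. Only press with the fingertips: do not lift, tip or shift any jar or turn the tray, and leave the two closed square jars and everything else where they are.

Things in the scene. Friction and masses are not known exactly. Their poses are not given: they have to be found in the camera images.
- brake_top (a point): Centre of the top face of the brake key: a grey plastic key 40 x 34 mm on top of the white brake tower (56 x 50 mm, 45 mm high) that stands beside the round tray, on the end of a flat white arm from its foot. When up its top is 61 mm above the work surface, fully down 51 mm.
- brake (a joint): How far the brake key is pressed down, m: 0 up, 0.010 fully down. It resists with about 5 N of friction all the way, then meets a hard stop; it stays where it is left.
- susan: White fixed foot of the lazy Susan; origin on the work surface under the centre of the tray. The brake tower is 210 mm from it along its -y axis. The clear tray is 300 mm in diameter, its floor 20 mm and its low rim 28 mm above the work surface; the jars stand loose on that floor, about 95 mm from the centre.
- tray_edge (a point): A point on the rim of the clear tray, 145 mm from its centre. The tray turns with a light friction (0.12 N m) if dragged; pressing the key does not change this.
- jar_tall: The tall one of the three round glass jars: 72 mm in diameter, 122 mm high to the shoulder; origin at the centre of its underside, z up. About 0.35 kg, standing loose on the tray.
- tall_top (a point): Centre of the flat top of the tall round jar's mint cap (60 mm in diameter, 18 mm thick). Fully home, the cap's underside rests on the jar's shoulder and this point is 140 mm above the jar's underside (160 mm above the work surface); popped up it is up to 14 mm higher and a dark collar shows beneath the cap.
- cap_tall (a joint): How far the tall round jar's cap is pushed down, m: 0 fully popped up, 0.014 fully home on the shoulder. About 5 N of friction all the way, then a hard stop; it stays where it is left.
- jar_medium: The medium one of the three round glass jars: 72 mm in diameter, 97 mm high to the shoulder; origin at the centre of its underside, z up. About 0.35 kg, standing loose on the tray.
- medium_top (a point): Centre of the flat top of the medium round jar's mint cap (60 mm in diameter, 18 mm thick). Fully home, the cap's underside rests on the jar's shoulder and this point is 115 mm above the jar's underside (135 mm above the work surface); popped up it is up to 14 mm higher and a dark collar shows beneath the cap.
- cap_medium (a joint): How far the medium round jar's cap is pushed down, m: 0 fully popped up, 0.014 fully home on the shoulder. About 5 N of friction all the way, then a hard stop; it stays where it is left.
- jar_short: The short one of the three round glass jars: 72 mm in diameter, 72 mm high to the shoulder; origin at the centre of its underside, z up. About 0.35 kg, standing loose on the tray.
- short_top (a point): Centre of the flat top of the short round jar's mint cap (60 mm in diameter, 18 mm thick). Fully home, the cap's underside rests on the jar's shoulder and this point is 90 mm above the jar's underside (110 mm above the work surface); popped up it is up to 14 mm higher and a dark collar shows beneath the cap.
- cap_short (a joint): How far the short round jar's cap is pushed down, m: 0 fully popped up, 0.014 fully home on the shoulder. About 5 N of friction all the way, then a hard stop; it stays where it is left.
- square_a: Square glass jar, 56 mm wide, 113 mm high with its square mint cap, already closed; stands on the tray among the round ones. Leave it. Origin at the centre of its underside.
- square_b: Square glass jar, 56 mm wide, 98 mm high with its square mint cap, already closed; stands on the tray among the round ones. Leave it. Origin at the centre of its underside.
- tea_glass: Small open tea glass, 58 mm in diameter, 78 mm high, near the brake tower. Leave it. Origin at the centre of its underside.
- salt_pot: White ceramic salt pot, 60 mm in diameter, 64 mm high, near the brake tower. Leave it. Origin at the centre of its underside.
- spoon: Bamboo spoon, 260 mm long, lying to the left of the tray. Leave it. Origin at the centre of its underside (lies along its own x).
- food_mill: Yellow plastic food mill, a bowl 190 mm in diameter and 115 mm high on three legs, with a crank reaching 186 mm high and a side handle; to the left at the back. Leave it. Origin at the centre of its underside.
Mind the look-alikes: they are no part of the job. Leave any orange or pink look-alike of the jar_medium alone.

How it is judged:
By the outcome, as a careful person would: the job done as asked, in the order asked, and still so for the second after the job is handed in, with the robot touching nothing.
It also fails if it takes over 51 s, if anything falls off the work surface, if the arm or the gripper's body presses on something with over 40 N, if the wrist force passes 120 N, or if a joint passes its speed limit or range.

## Working session

There is one attempt and no reset: what is moved stays moved. The work goes in short steps, each a Python script; the robot and the scene stay as the last script left them, time stands still between calls to the robot, and variables do not carry over. Pictures are saved under pics/ and viewed, and the job is handed in when it is done.

```bash
mkdir -p pics; ls; python3 - <<'E'
from bench import *
import cv2
print(read_time_s(), read_eef_pos(), read_tcp_rot(), read_finger_gap())
for c in ("scene","top"):
    im=read_camera(c); cv2.imwrite(f"pics/{c}0.png",cv2.resize(im[:,:,::-1],(800,600),interpolation=cv2.INTER_CUBIC))
    p=camera_params(c); print(c,p["K"].tolist(),p["camera_from_world"].round(4).tolist())
    for n in ("brake_top","tall_top","medium_top","short_top","susan"):
        print(n,[(list(map(int,d["at"])),round(d["confidence"],2)) for d in tip_of(c,n)][:5])
print(read_time_s())
E
```

```text
pics
0.0 [0.1623594  0.62848375 0.24887692] [ 1.26050965e-01  9.92022906e-01 -1.30235098e-03 -1.06537411e-04] 0.08536671298135012
scene [[470.0845687380306, 0.0, 255.93389158016055], [0.0, 470.0845687380306, 185.10941445912343], [0.0, 0.0, 1.0]] [[0.5885, 0.8085, 0.0087, -0.3988], [0.5769, -0.4124, -0.7051, -0.217], [-0.5664, 0.42, -0.7091, 1.5858], [0.0, 0.0, 0.0, 1.0]]
brake_top [([171, 262], 0.59)]
tall_top [([193, 190], 0.88)]
medium_top [([158, 303], 0.8), ([232, 223], 0.72), ([337, 234], 0.71), ([226, 204], 0.65), ([239, 229], 0.64)]
short_top [([221, 174], 0.56), ([223, 204], 0.35)]
susan [([237, 229], 0.8)]
top [[396.7949089511336, 0.0, 256.7661023286177], [0.0, 396.7949089511336, 188.31373060238735], [0.0, 0.0, 1.0]] [[0.0081, -1.0, 0.0051, 0.0822], [-0.9877, -0.0088, -0.1561, 0.6237], [0.1562, -0.0037, -0.9877, 1.1212], [0.0, 0.0, 0.0, 1.0]]
brake_top [([354, 187], 0.68), ([283, 232], 0.53)]
tall_top [([323, 213], 0.74)]
medium_top [([288, 116], 0.75), ([244, 110], 0.74), ([390, 140], 0.69), ([316, 167], 0.64)]
short_top [([284, 232], 0.72), ([309, 178], 0.56), ([249, 206], 0.19)]
susan [([185, 270], 0.58), ([360, 235], 0.53)]
0.6
```

View pics/scene0.png

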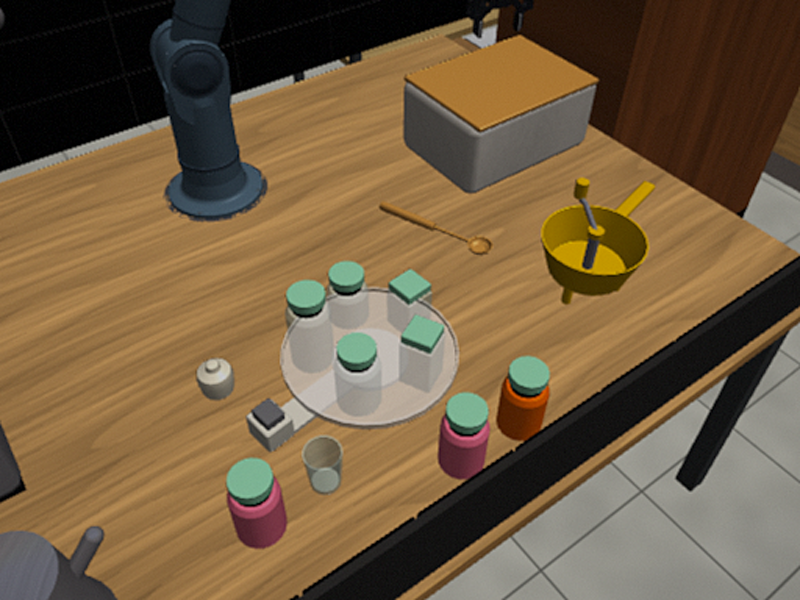

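View pics/top0.png

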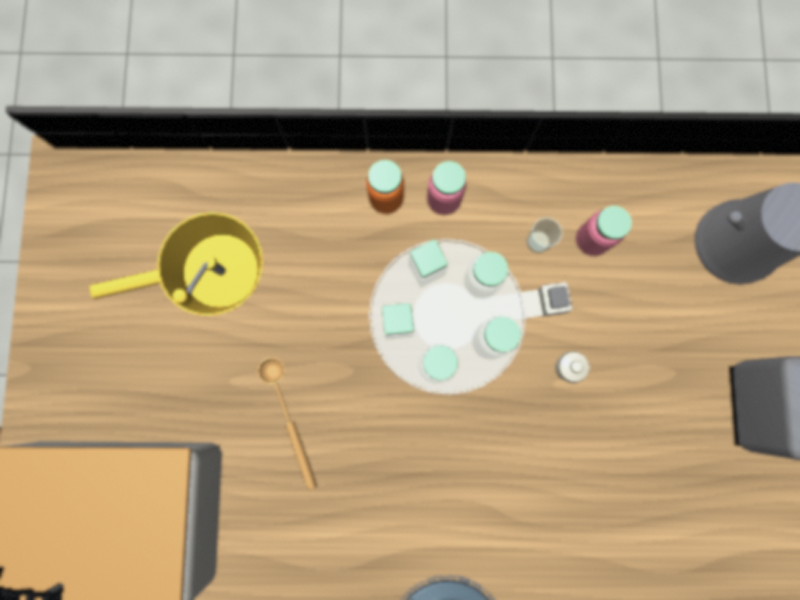

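The scene view (800x600) shows round caps at (305,295) tall, (357,348) medium and (347,277) short. The square jars are at (410,287) and (422,333). The look-alikes, pink (250,480), pink (466,412) and orange (528,375), stand off the tray. The grey key is at (268,412). In the top view the same caps are at (502,334), (490,268) and (440,362), with the key at (557,298). Next I'll triangulate and confirm on crops.

```bash
cat > h.py <<'E'
from bench import *
import numpy as np, cv2
def proj(c,X,p=None):
    p=p or camera_params(c); x=p["camera_from_world"]@np.r_[X,1]; u=p["K"]@x[:3]; return u[:2]/u[2]
def ray(c,uv,p=None):
    p=p or camera_params(c); T=p["camera_from_world"]; R=T[:3,:3]; o=-R.T@T[:3,3]
    d=R.T@np.linalg.inv(p["K"])@np.r_[uv,1]; return o,d
def atz(c,uv,z,p=None):
    o,d=ray(c,uv,p); return o+d*(z-o[2])/d[2]
def tri(a,b):
    A=np.zeros((3,3));v=np.zeros(3)
    for o,d in (a,b):
        d=d/np.linalg.norm(d);M=np.eye(3)-np.outer(d,d);A+=M;v+=M@o
    return np.linalg.solve(A,v)
E
python3 - <<'E'
from h import *
S={};T={}
im={c:cv2.cvtColor(read_camera(c),cv2.COLOR_RGB2BGR) for c in("scene","top")}
for c in im: cv2.imwrite(f"pics/raw_{c}.png",im[c])
pts={}
for n in ("brake_top","tall_top","medium_top","short_top"):
    pass
g={"brake":((171,262),(355,190)),"tall":((193,190),(323,213)),"medium":((231,223),(315,169)),"short":((221,174),(283,232))}
for n,(s,t) in g.items():
    X=tri(ray("scene",s),ray("top",t)); print(n,X.round(4),(proj("scene",X)-s).round(1))
def crop(c,x0,y0,x1,y1,k): return cv2.resize(im[c][y0:y1,x0:x1],None,fx=k,fy=k,interpolation=cv2.INTER_CUBIC)
cv2.imwrite("pics/cs.png",crop("scene",145,160,305,280,5)); cv2.imwrite("pics/ct.png",crop("top",230,140,390,260,5))
E
```

```text
brake [ 0.6179 -0.202   0.0585] [1.1 0. ]
tall [ 0.5398 -0.0868  0.1681] [0.3 0. ]
medium [ 0.6633 -0.0664  0.1508] [-1.6  0. ]
short [0.493  0.0177 0.1262] [-0.8  0. ]
```

View pics/cs.png

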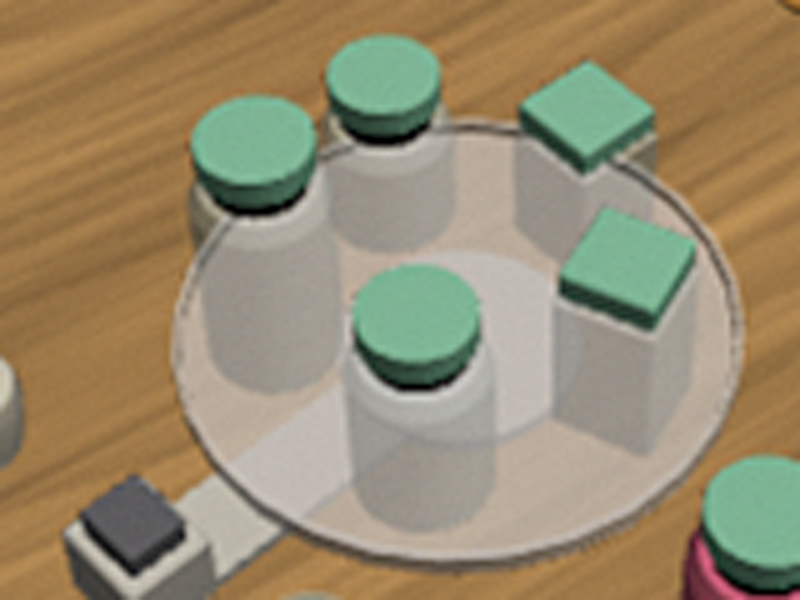

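View pics/ct.png

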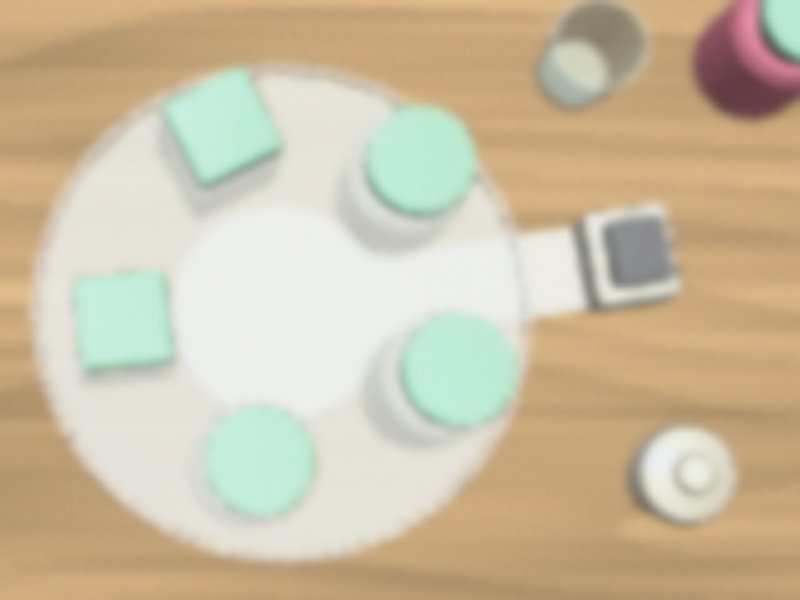

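The crops confirm it: three round mint caps over clear jars with dark collars, and the grey key on the white tower. I'll refine with the face centres I read off the crops.

```bash
python3 - <<'E'
from h import *
g={"brake":((171.2,263.6),(357.4,189.8),.061),"tall":((195.4,187.2),(321.4,213.4),.168),"medium":((228,221.4),(313.8,171.4),.144),"short":((221.4,175.2),(281.4,231.6),.120)}
for n,(s,t,z) in g.items():
    X=tri(ray("scene",s),ray("top",t)); print(n,X.round(4),(proj("scene",X)-s).round(1),atz("top",t,z)[:2].round(4),atz("scene",s,z)[:2].round(4))
for n,x,z in(("brake",(.621,-.203),.2),("tall",(.541,-.086),.25),("medium",(.66,-.06),.25),("short",(.492,.02),.25)):
  for yaw in (0,np.pi/2): 
    q=inverse_kinematics([*x,z],[np.cos(yaw/2),np.sin(yaw/2),0,0]); print(n,yaw,None if q is None else np.round(q,2))
E
```

```text
brake [ 0.6201 -0.2064  0.0582] [-0.3 -0. ] [ 0.6193 -0.2062] [ 0.6224 -0.2065]
tall [ 0.5389 -0.0806  0.1732] [-0.2 -0. ] [ 0.5391 -0.0819] [ 0.5345 -0.0779]
medium [ 0.6555 -0.0659  0.1487] [-0.3  0. ] [ 0.656  -0.0672] [ 0.6525 -0.0632]
short [0.4934 0.0203 0.1208] [-0.2  0. ] [0.4931 0.0198] [0.493  0.0212]
brake 0 [-0.37  0.57  0.85  1.67 -0.46  1.12 -0.96]
brake 1.5707963267948966 [-0.38  0.57  0.87  1.67 -0.47  1.13  0.62]
tall 0 [-0.8   0.3   1.05  1.88 -0.29  1.12 -1.22]
tall 1.5707963267948966 [-0.81  0.31  1.05  1.88 -0.29  1.12  0.36]
medium 0 [-0.69  0.61  1.03  1.6  -0.54  1.25 -1.13]
medium 1.5707963267948966 [-0.6   0.53  0.87  1.59 -0.43  1.21  0.35]
short 0 [-0.93  0.09  0.85  2.   -0.08  1.08 -1.61]
short 1.5707963267948966 [-0.9   0.09  0.83  2.   -0.07  1.08 -0.04]
```

```bash
python3 - <<'E'
from h import *
cv2.imwrite("pics/w0.png",read_camera("wrist")[:,:,::-1])
P=read_eef_pos()
for c in("scene","top"): print(c,proj(c,P)*800/512)
print(inverse_kinematics([.17,.62,.38],read_tcp_rot()))
# box corners, scene px (800): top front (480,185) bottom ; top view right-top corner (218,445)
print(atz("scene",np.array([474,187])*.64,0), tri(ray("scene",np.array([481,124])*.64),ray("top",np.array([191,449])*.64)))
E
```

```text
scene [496.5118988   29.34060696]
top [ 24.78503825 583.56036372]
[-1.41064388  0.29290067  0.05518376  1.45025664 -0.01618063  1.39880504
 -0.03695935]
[0.31946549 0.46010866 0.        ] [0.35084439 0.42566653 0.1865722 ]
```

View pics/w0.png

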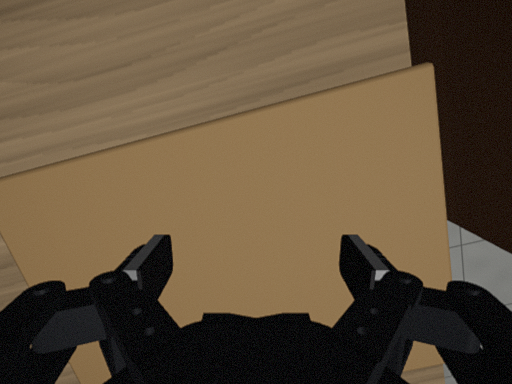

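```bash
python3 - <<'E'
from h import *
D=[1,0,0,0]
P=read_eef_pos(); movel([P[0],P[1],.34],speed=.3)
move_gripper(0.0,20)
q=inverse_kinematics([.62,-.206,.30],D); print(np.round(q,2))
move_ptp([.62,-.206,.30],D)
print(read_time_s(),read_eef_pos(),read_qpos().round(2),read_ft_force(),read_finger_gap())
p=camera_params("wrist"); im=read_camera("wrist"); cv2.imwrite("pics/w1.png",im[:,:,::-1])
print("pred",proj("wrist",[.62,-.206,.061],p)); 
d=tip_of("wrist","brake_top"); print([(x["at"],round(x["confidence"],2),atz("wrist",x["at"],.061,p)) for x in d])
cv2.imwrite("pics/s1.png",read_camera("scene")[:,:,::-1])
E
```

```text
[-0.47  0.53  1.03  1.57 -0.46  1.31 -0.95]
5.2917 [ 0.62056422 -0.20468336  0.29983014] [-0.47  0.53  1.03  1.57 -0.46  1.31 -0.95] [ 1.0375094   0.00297917 -0.71475085] 3.1890343219650185e-05
pred [257.13627216 170.42443816]
[([257.9, 171.7], 0.76, array([ 0.61829384, -0.20701826,  0.061     ]))]
```

View pics/w1.png

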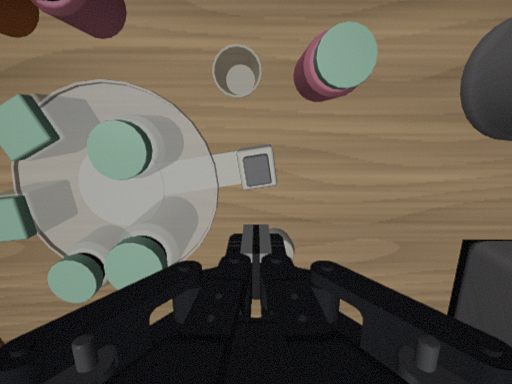

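View pics/s1.png

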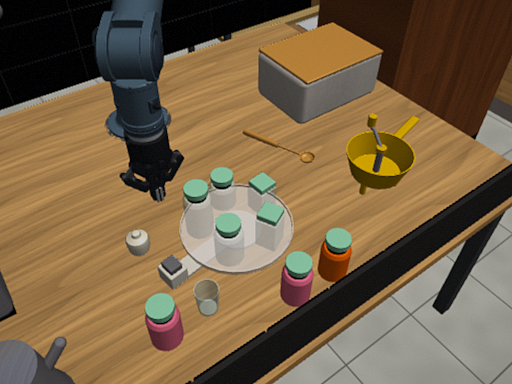

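The wrist view puts the key at (257,170), within 2 mm of the estimate. Pressing it now, with force monitoring.

```bash
cat >> h.py <<'E'
def press(x,y,ztop,travel,Fstop=22,step=.002):
    """ztop: highest possible tip z of surface; home=ztop-travel"""
    f0=read_ft_force()[2]; z=ztop+.019+.006
    movel([x,y,z],[1,0,0,0],speed=.15); f0=read_ft_force()[2]; log=[]
    while z>ztop-travel+.019-.010:
        z-=step; movel([x,y,z],[1,0,0,0],speed=.03)
        f=read_ft_force()[2]-f0; e=read_eef_pos(); log.append((round(z-.019,4),round(e[2]-.019,4),round(f,1)))
        if f>Fstop: break
    print(log); print("pos",e.round(4),"ft",read_ft_force().round(1),read_ft_torque().round(2),"t",read_time_s())
E
python3 - <<'E'
from h import *
movel([.62,-.206,.12],[1,0,0,0],speed=.25)
press(.62,-.2065,.061,.010)
E
```

```text
[(0.065, np.float64(0.066), np.float64(-1.6)), (0.063, np.float64(0.063), np.float64(-0.9)), (0.061, np.float64(0.0608), np.float64(-0.5)), (0.059, np.float64(0.0592), np.float64(3.2)), (0.057, np.float64(0.0571), np.float64(3.0)), (0.055, np.float64(0.055), np.float64(2.8)), (0.053, np.float64(0.0529), np.float64(2.4)), (0.051, np.float64(0.0512), np.float64(4.8)), (0.049, np.float64(0.0511), np.float64(13.6)), (0.047, np.float64(0.051), np.float64(23.2))]
pos [ 0.6201 -0.2066  0.07  ] ft [-8.2  5.2 23.8] [1.12 1.83 0.01] t 9.1833
```

The key hit its stop at tip z = 0.051, so it is fully down. Lateral force built up at the stop (about 10 N), which could turn the tray at the caps. For the caps I'll add lateral compliance and stop at a lower force.

```bash
cat >> h.py <<'E'
def press2(x,y,ztop,travel,Fstop=10):
    D=[1,0,0,0]; z=ztop+.019+.005
    movel([x,y,z],D,speed=.15); pause(.2); f0=read_ft_force(); e0=read_eef_pos(); c=np.array([x,y]); log=[]
    zh=ztop-travel+.019
    while z>zh-.005:
        z-=.0015 if z>zh+.003 else .0007
        movel([*c,z],D,speed=.02)
        f=read_ft_force()-f0; e=read_eef_pos()
        if f[2]>1: c=c+np.clip(f[:2]*.00012,-.0005,.0005)
        log.append((round(float(e[2]-.019)*1e3,1),*[round(float(v),1) for v in f]))
        if f[2]>Fstop: break
    print(log); print("start",e0.round(4),"end",e.round(4),"cmd",c.round(4),"t",read_time_s())
E
python3 - <<'E'
from h import *
D=[1,0,0,0]
movel([.62,-.2065,.085],D,speed=.1)
movel([.62,-.2065,.24],D,speed=.3)
im=read_camera("top"); cv2.imwrite("pics/t2.png",cv2.resize(im[130:270,220:400,::-1],None,fx=4,fy=4,interpolation=cv2.INTER_CUBIC))
movel([.538,-.081,.24],D,speed=.3)
print(read_time_s(),read_eef_pos(),read_ft_force())
p=camera_params("wrist"); cv2.imwrite("pics/w2.png",read_camera("wrist")[:,:,::-1])
E
```

```text
10.8917 [ 0.53724062 -0.08027065  0.23886443] [ 0.08510893 -0.38238165 -0.64515154]
```

View pics/t2.png

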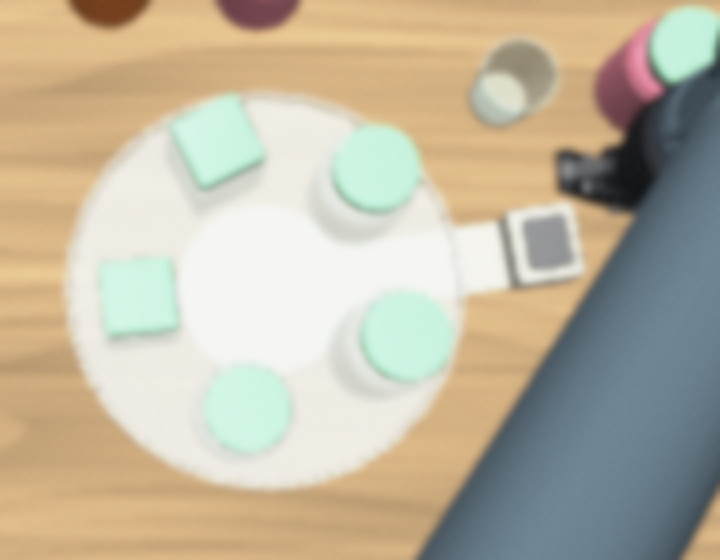

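View pics/w2.png

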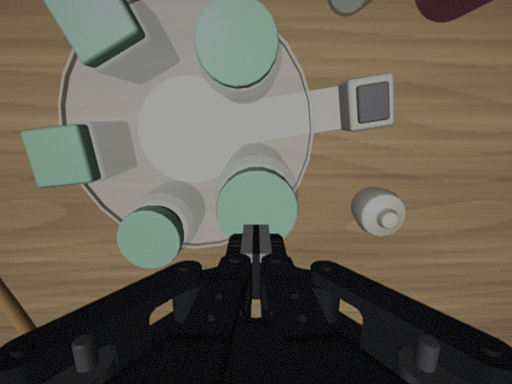

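```bash
python3 - <<'E'
from h import *
p=camera_params("wrist")
print(proj("wrist",read_eef_pos()+[0,0,-.019],p))
for uv,z in(((257,207),.172),((236,42),.147),((150,237),.121)): print(atz("wrist",uv,z,p).round(4))
press2(.5385,-.081,.174,.014)
E
```

```text
[256.43661926 240.1822742 ]
[ 0.5416 -0.0821  0.172 ]
[ 0.6553 -0.0673  0.147 ]
[0.4954 0.0182 0.121 ]
[(177.7, -0.7, -0.0, -1.1), (175.9, 0.6, 0.1, 0.1), (174.3, -0.3, 0.1, -0.5), (172.9, -0.2, 0.0, -0.9), (171.7, 0.2, 0.5, 1.8), (170.3, -0.9, 0.1, 3.3), (168.7, 0.7, -0.9, 2.8), (167.1, 0.1, 0.3, 2.8), (165.5, 1.0, 0.3, 3.1), (163.9, 0.6, -1.4, 3.4), (162.4, 1.0, -0.3, 2.8), (161.8, 0.5, 0.7, 2.8), (161.1, 0.6, -0.4, 3.1), (160.3, 0.5, 0.3, 3.4), (160.1, -1.6, -0.0, 6.4), (160.0, -0.9, 0.8, 9.4), (160.0, -1.8, -0.2, 11.5)]
start [ 0.5394 -0.0816  0.1991] end [ 0.5398 -0.0816  0.179 ] cmd [ 0.5385 -0.081 ] t 15.825
```

The tall cap seated at 160.0 mm with lateral force under 2 N. On to the medium one.

```bash
python3 - <<'E'
from h import *
D=[1,0,0,0]
movel([.5385,-.081,.20],D,speed=.1)
movel([.5385,-.081,.225],D,speed=.2)
movel([.6555,-.0665,.225],D,speed=.25)
p=camera_params("wrist"); im=read_camera("wrist"); cv2.imwrite("pics/w3.png",im[:,:,::-1])
d=tip_of("wrist","medium_top"); print([(np.round(x["at"]),round(x["confidence"],2),atz("wrist",x["at"],.148,p).round(4)) for x in d])
print(read_time_s())
E
```

```text
[(array([253., 208.]), 0.71, array([ 0.6547, -0.0645,  0.148 ]))]
17.2
```

View pics/w3.png

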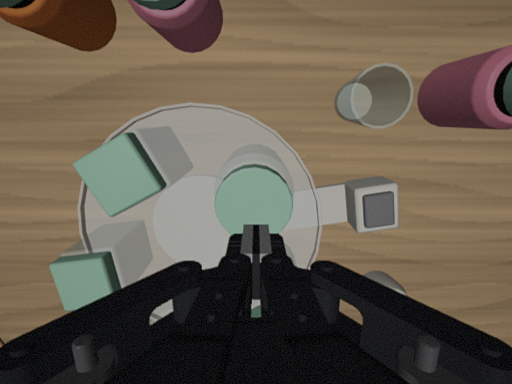

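The medium cap is centred under the fingers at (254,206), and the fix agrees within 2 mm. Pressing it.

```bash
python3 - <<'E'
from h import *
D=[1,0,0,0]
press2(.6555,-.066,.149,.014)
movel([.6555,-.066,.175],D,speed=.1)
movel([.6555,-.066,.225],D,speed=.25)
movel([.494,.0195,.225],D,speed=.25)
p=camera_params("wrist"); im=read_camera("wrist"); cv2.imwrite("pics/w4.png",im[:,:,::-1])
d=tip_of("wrist","short_top"); print([(np.round(x["at"]),round(x["confidence"],2),atz("wrist",x["at"],.122,p).round(4)) for x in d])
print(read_time_s())
E
```

```text
[(152.7, 0.6, 0.7, -0.6), (150.8, 0.5, 0.5, -0.8), (149.3, 0.2, 0.3, 0.3), (147.8, 0.5, 0.3, -0.4), (146.5, 1.6, 0.5, 0.0), (145.5, -1.5, 0.8, 2.9), (143.9, -0.2, 0.1, 3.8), (142.2, -0.9, -0.7, 3.8), (140.6, -0.0, 0.6, 3.3), (139.1, 0.9, 0.6, 3.4), (137.5, 1.3, -0.4, 3.2), (136.9, 0.8, 0.1, 3.7), (136.1, 0.5, -0.4, 4.4), (135.4, 0.5, -0.1, 4.2), (135.2, -0.3, -0.0, 6.7), (135.1, -1.7, -0.6, 10.2)]
start [ 0.6563 -0.0664  0.1745] end [ 0.6557 -0.066   0.1541] cmd [ 0.6554 -0.066 ] t 21.9
[(array([255., 203.]), 0.74, array([0.49  , 0.0204, 0.122 ]))]
23.6
```

View pics/w4.png

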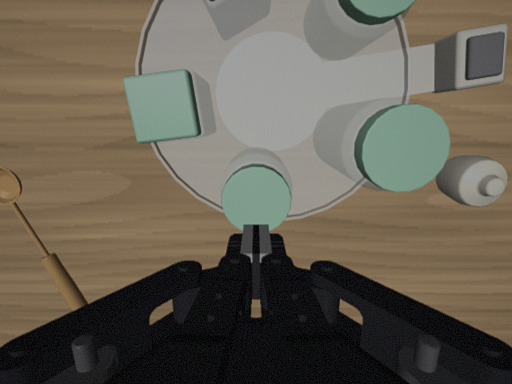

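The medium cap is home (135.1 mm). The short cap is centred at (256,200), so that one is next.

```bash
python3 - <<'E'
from h import *
D=[1,0,0,0]
press2(.4935,.020,.124,.014)
movel([.4935,.020,.15],D,speed=.1)
movel([.4935,.020,.28],D,speed=.25)
P=[.40,.22,.32]
try: movel(P,D,speed=.25)
except MotionError as e: print(e)
print(read_time_s(),read_eef_pos())
for c,b in(("scene",(145,160,305,280)),("top",(230,140,390,260))):
    x0,y0,x1,y1=b; im=read_camera(c); cv2.imwrite(f"pics/f_{c}.png",cv2.resize(im[y0:y1,x0:x1,::-1],None,fx=5,fy=5,interpolation=cv2.INTER_CUBIC))
E
```

```text
[(127.7, -1.0, 0.4, -0.6), (125.9, 0.5, -0.0, -1.0), (124.3, 0.1, 0.4, -1.2), (123.0, 0.1, 0.7, -0.8), (121.6, -0.8, -0.3, 2.6), (120.1, -1.6, 0.6, 3.7), (118.5, -0.5, -0.7, 2.9), (117.0, -1.0, 0.9, 2.0), (115.5, 1.2, 0.2, 1.5), (114.0, 0.2, -0.3, 2.7), (112.5, 1.8, -0.4, 2.1), (111.8, 0.1, -1.5, 2.7), (111.1, 0.7, -0.3, 2.3), (110.3, 1.1, 0.2, 3.8), (110.0, -1.7, 0.5, 7.6), (110.0, -2.5, 0.3, 12.9)]
start [0.4946 0.0201 0.1491] end [0.4936 0.0199 0.129 ] cmd [0.4932 0.0199] t 28.4667
30.6917 [0.40049949 0.21826993 0.3192726 ]
```

View pics/f_scene.png

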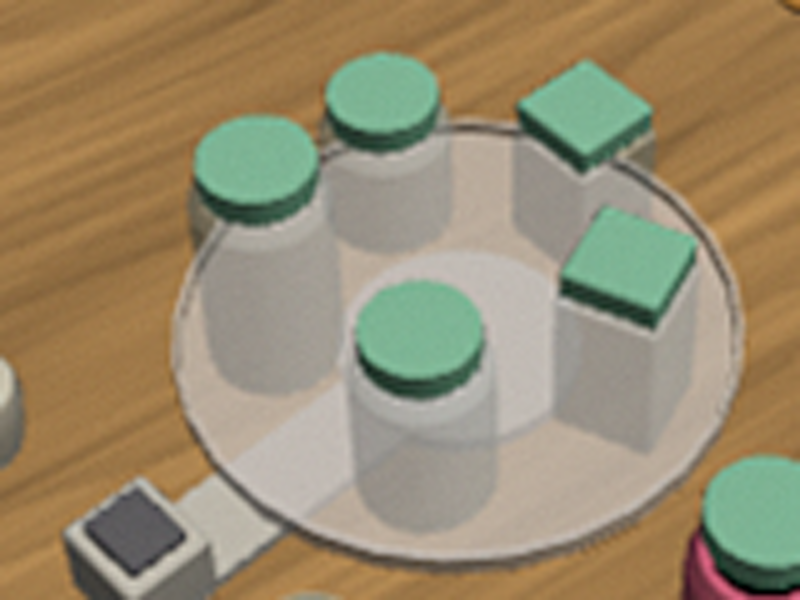

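View pics/f_top.png

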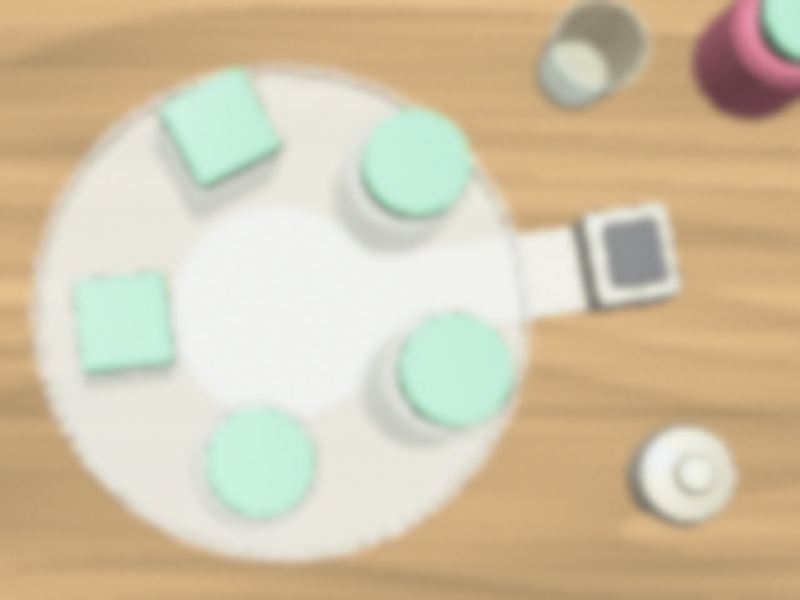

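All three caps sit on their shoulders with no dark collar showing, the key is down, and the other things are where they were. Handing in.

```bash
python3 - <<'E'
from h import *
pause(.5); print(sign_off())
E
```

```text
the job is handed in; nothing more can be done
None
```

The job is done and handed in: the brake key is fully down and the three round caps are home, pressed tall, then medium, then short. It took about 31 s of the 51 s allowed. No verdict was reported.

- **Brake key:** it hit its stop with the fingertips at 51 mm, as specified. About 10 N of sideways force built up at the stop, and the tower looks unmoved in the images.
- **Caps:** I used only the closed fingertips, with a lower force limit. The caps stopped hard at 160.0, 135.1 and 110.0 mm, against nominal heights of 160, 135 and 110 mm. At the stops, sideways force was at most about 2.5 N and downward force at most 13 N.
- **Final images:** no dark collars show beneath the caps, and every jar is upright. The square jars, tea glass, salt pot and nearest pink look-alike are where they were; I did not re-image the spoon, food mill or other look-alikes after the presses.
- **Small disagreement:** the square jars on the tray appear shifted by about half a pixel (around 1 mm) between the before and after images. That could be measurement noise or a very slight turn of the tray, and I did not try to correct it.

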